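Close the storage tins of the service area with their own lids

TASK

The four storage tins have to be closed before they go back into the cabinet: pick out the wooden lids and put each one on the tin of its own size, plug down in the mouth, so that it sits level and fully home with its disc on the rim. Leave the tins standing where they are and do not disturb the stack of bowls or the glass bottle.

Things in the scene. Friction and masses are not known exactly. Their poses are not given: they have to be found in the camera images.
- tin_small: The smallest of four open round brushed-steel tins, loose, upright, holding brass hooks. Outer diameter 76, height 64, wall 3, mouth 70 across; contents end at least 18 below the rim. Origin: centre of the underside, z up the tin's axis; the rim is 64 above it. About 300 g.
- lid_small: The smallest of four loose wooden lids, lying plug down. From below: plug 14 deep, 52 across at the bottom, tapering out to 66 (self-centring in the mouth of tin_small); disc 80 across, 6 thick, to rest on the rim; upright round knob 26 across, 32 tall. Height 52. Origin: centre of the plug's bottom, z up; fully home it is 14 below the rim, 50 above the tin's origin. About 35 g.
- tin_medium: The second smallest of four open round brushed-steel tins, loose, upright, holding blue washing tablets. Outer diameter 92, height 72, wall 3, mouth 86 across; contents end at least 18 below the rim. Origin: centre of the underside, z up the tin's axis; the rim is 72 above it. About 440 g.
- lid_medium: The second smallest of four loose wooden lids, lying plug down. From below: plug 14 deep, 68 across at the bottom, tapering out to 82 (self-centring in the mouth of tin_medium); disc 96 across, 6 thick, to rest on the rim; upright round knob 26 across, 32 tall. Height 52. Origin: centre of the plug's bottom, z up; fully home it is 14 below the rim, 58 above the tin's origin. About 55 g.
- tin_large: The second largest of four open round brushed-steel tins, loose, upright, holding white soap bars. Outer diameter 108, height 80, wall 3, mouth 102 across; contents end at least 18 below the rim. Origin: centre of the underside, z up the tin's axis; the rim is 80 above it. About 580 g.
- lid_large: The second largest of four loose wooden lids, lying plug down. From below: plug 14 deep, 84 across at the bottom, tapering out to 98 (self-centring in the mouth of tin_large); disc 112 across, 6 thick, to rest on the rim; upright round knob 26 across, 32 tall. Height 52. Origin: centre of the plug's bottom, z up; fully home it is 14 below the rim, 66 above the tin's origin. About 75 g.
- tin_largest: The largest of four open round brushed-steel tins, loose, upright, holding wooden clothes pegs. Outer diameter 124, height 88, wall 3, mouth 118 across; contents end at least 18 below the rim. Origin: centre of the underside, z up the tin's axis; the rim is 88 above it. About 720 g.
- lid_largest: The largest of four loose wooden lids, lying plug down. From below: plug 14 deep, 100 across at the bottom, tapering out to 114 (self-centring in the mouth of tin_largest); disc 128 across, 6 thick, to rest on the rim; upright round knob 26 across, 32 tall. Height 52. Origin: centre of the plug's bottom, z up; fully home it is 14 below the rim, 74 above the tin's origin. About 95 g.
- bowls: Bystander: a loose stack of three nested red plastic bowls, 144 across the rims, 77 high. Origin: centre of the underside, z up.
- bottle: Bystander: a closed green glass bottle with a steel cap, loose, upright, 72 across, 210 tall. Origin: centre of the underside, z up.
Things that resemble listed ones, but are neither listed nor needed, are in the scene too. What is shaped like the lid_small but green, orange or red is not meant.

How it is judged:
At the end, for the whole second after the job is handed in: Each of the four lids is in the tin of its own size: axes within 6 mm, seated height within 3 mm, lid and tin level within 0.06 rad, at rest. Every tin stands on the table within 40 mm of where it was at the start; bowls and bottle are upright and within 25 mm of where they were (horizontal distance between lid_small and tin_small below 0.006 m and z of lid_small in the frame of tin_small between 0.047 and 0.053 m and angle between each of lid_small, tin_small, lid_medium, tin_medium, lid_large, tin_large, lid_largest, tin_largest, bowls, bottle's own z axis and vertical below 0.06 rad and height (world z) of each of tin_small, tin_medium, tin_large, tin_largest below 0.005 m and distance of each of tin_small, tin_medium, tin_large, tin_largest from where it was at the start of the episode below 0.04 m and linear speed of each of lid_small, tin_small, lid_medium, tin_medium, lid_large, tin_large, lid_largest, tin_largest below 0.02 m/s and horizontal distance between lid_medium and tin_medium below 0.006 m and z of lid_medium in the frame of tin_medium between 0.055 and 0.061 m and horizontal distance between lid_large and tin_large below 0.006 m and z of lid_large in the frame of tin_large between 0.063 and 0.069 m and horizontal distance between lid_largest and tin_largest below 0.006 m and z of lid_largest in the frame of tin_largest between 0.071 and 0.077 m and distance of each of bowls, bottle from where it was at the start of the episode below 0.025 m); the robot touches nothing.
It fails at once if a tin is tipped, or shoved more than 40 mm from where it stood ((distance of tin_small from where it was at the start of the episode above 0.04 m or angle between tin_small's own z axis and vertical above 0.35 rad) or (distance of tin_medium from where it was at the start of the episode above 0.04 m or angle between tin_medium's own z axis and vertical above 0.35 rad) or (distance of tin_large from where it was at the start of the episode above 0.04 m or angle between tin_large's own z axis and vertical above 0.35 rad) or (distance of tin_largest from where it was at the start of the episode above 0.04 m or angle between tin_largest's own z axis and vertical above 0.35 rad)).
It fails at once if the bowl stack is moved more than 25 mm or tipped (distance of bowls from where it was at the start of the episode above 0.025 m or angle between bowls's own z axis and vertical above 0.25 rad).
It fails at once if the glass bottle is moved more than 25 mm or tipped (distance of bottle from where it was at the start of the episode above 0.025 m or angle between bottle's own z axis and vertical above 0.25 rad).
It also fails if it takes over 99 s, if anything falls off the work surface, if the arm or the gripper's body presses on something with over 40 N, if the wrist force passes 120 N, or if a joint passes its speed limit or range.

ROBOT

A 7-joint arm with a two-finger parallel gripper is mounted at the origin on the work surface. World frame = base frame: x ahead of the robot, y to its left, z up, the work surface at z = 0. Lengths are in m, angles in rad, forces in N, time in s.
With the tool pointing down it reaches from about 0.4 to 0.85 m from the base axis. Payload 4.5 kg.
Tool frame: the origin (TCP) lies between the finger pads; the fingertips stand 19 mm ahead of it and the grasp point (between the pads) is the TCP (r.tips_ahead is the distance from the TCP to the fingertips, in m); z points along the fingers, y is the line along which they close (so a half turn about z gives the same grasp; the last joint's range is limited). The gripper opens to 88 mm and grips with 3 to 60 N. Pads are 18 mm wide; open, the fingers measure 123 mm over their backs; the gripper's body (75 mm by 187 mm) begins 45 mm behind the grasp point.
Start: joints at [-1.287, 0.689, -0.195, 1.565, 0.157, 0.902, -0.215], TCP at [0.154, 0.606, 0.258] pointing down, gripper open.
Joint ranges: [-3.01, 3.01], [-0.46, 2.08], [-1.47, 1.51], [0.13, 2.56], [-1, 4.14], [0.04, 2.09], [-2.66, 2.66]. Speed limits (rad/s): [2.57, 2.57, 3.14, 3.14, 3.14, 3.14, 3.14].

INTERFACE

Orientations are given as a unit quaternion [x, y, z, w].
In Python, from plant import r, cams, models gives the robot as it stands. The module is installed in compiled form; this text tells all that it offers.
- The arm moves only by the tool jog_arm, never from a script. Its arguments are lists of equal length, an entry for each row: "turn": the turn, a rotation vector about the tool's x, y, z in rad, a list of three; "translation": the shift along the tool's x, y, z in m, a list of three; "grip": the closure, from 0 (fully open) to 1 (shut). In form: {"turn": [[ax, ay, az], ...], "translation": [[tx, ty, tz], ...], "grip": [grip, ...]}. A call has 1 to 20 rows; each row is the pose to reach, as a shift and turn from the pose commanded when the call began, along the tool's axes at that moment; what a row does not reach only later rows make up. A row lasts 1/8 s, in which the tool goes at most 62.5 mm and 10.7 degrees, less where a joint would pass 70% of its speed; a pose out of reach is approached as far as the arm can. A call with a gripper value outside its range is refused whole. The fingers move at their own pace and stop on an object; "force" is the grip in N (left out, the last holds). Time passes only in rows, so rows that repeat a pose let the fingers close. It gives the time, the measured TCP pose, the force, the opening and the grip force at its end, in the units of the state.
- r.get_state(): the state, without advancing time (a new reading comes with each control period).
- cams.snapshot(name): name is "scene" or "top" or "wrist"; returns the picture (420x560x3 uint8, red, green, blue); there is no depth.
- cams.camera_params(name): a dict with "fx", "fy", "cx", "cy" (pixels), "eye" and "orientation" of the camera in the world. Camera axes: x right, y up, looking along -z (the intrinsics and any distortion apply to the point x, -y, -z); pixel columns grow to the right and rows downward; lengths in m; the calibration is good to about 2 mm. A picture is of the moment at which its call begins: read the wrist's pose just before it. camera_params takes no time and is no camera call; for the wrist camera it gives the pose at the moment of the call.
- r.finish_job(): hands the job in; it is judged then, once.
Trained networks look in the newest picture that a camera, given by its name, has taken for a name from the list of things; names that differ only in an ending like _2 or _b are one class to them, and where a whole thing is asked for, a point or a joint stands for the part that bears it (a point fixed in the world has none). Each returns a list of dicts, best first, with "p" (0 to 1); they miss things now and then, are a little off and sometimes report something else, mostly with a low value. They report only what shows in the picture. A call takes as long as a camera call. They do not tell look-alikes from the thing itself.
- models.find_in(camera, name): "position" ([x, y, z] in m, in world coordinates, good to about 4 mm: the middle of the surface that is visible of it).
- models.masks_of(camera, name): "pixels" (420x560 bool, what is visible of it).
- models.place_of(camera, name): "position" ([x, y, z] in m, in world coordinates, good to about 4 mm: a listed point, or the origin of a listed thing).
The state is a dict: "clock": time; "q": joint angles; "qd": joint speeds; "joint_torque": joint torques, N m; "tool_pos": TCP position; "eef_rot": TCP orientation; "contact_force": force on the tool from outside, world axes, zero at the start; "moment": the same for the moment, N m; "opening": opening from 0.0 (shut) to 1.0 (fully open); "finger_force": force on a finger pad.
Only numpy, scipy, OpenCV 4.12 (cv2) and the standard library are available. Lean on these libraries where they do the work, as an engineer would, in place of code of your own. Each camera call takes 0.05 s, during which the arm holds its last target. There are 200 camera calls.

## Working session

There is one attempt and no reset: what is moved stays moved. The work goes in short steps, Python scripts to look and compute and a tool call to move; the robot and the scene stay as the last step left them, time stands still between calls to the robot, and variables do not carry over. Pictures are saved under pics/ and viewed, at most 14 in all, crops included, and the job is handed in when it is done.

Besides the shell and the picture viewer there is one more tool, called after ">>>" by a JSON object that holds its "name" and its "arguments", one argument or row to a line. jog_arm: Moves the arm, as the interface text tells. Its arguments: {"type":"object","properties":{"turn":{"type":"array"},"translation":{"type":"array"},"grip":{"type":"array"},"force":{"type":"number"}},"required":["turn","translation","grip"]}

```bash
mkdir -p pics; cat > h.py <<'E'
import numpy as np, cv2
from scipy.spatial.transform import Rotation as R
from plant import r, cams, models
def save(c,n):
    im=cams.snapshot(c); cv2.imwrite('pics/'+n,im[:,:,::-1]); return im
def px(c,P):
    k=cams.camera_params(c); q=R.from_quat(k['orientation']).inv().apply(np.array(P)-k['eye'])
    return k['cx']+k['fx']*q[0]/-q[2], k['cy']+k['fy']*-q[1]/-q[2]
def ray(c,u,v,z):
    k=cams.camera_params(c); d=R.from_quat(k['orientation']).apply([(u-k['cx'])/k['fx'],-(v-k['cy'])/k['fy'],-1])
    e=np.array(k['eye']); return e+d*(z-e[2])/d[2]
E
python3 - <<'E'
from h import *
np.set_printoptions(precision=4,suppress=True)
s=r.get_state(); print(s['clock'],s['tool_pos'],s['eef_rot'],s['opening']); print(R.from_quat(s['eef_rot']).as_matrix())
for c in('top','scene'):
    save(c,c+'0.png'); print(cams.camera_params(c))
    for n in ['tin','lid']:
        for z in ['small','medium','large','largest']:
            for d in models.place_of(c,n+'_'+z):
                if d['p']>.2: print(c,n,z,round(d['p'],2),np.round(d['position'],3),np.round(px(c,d['position'])))
E
```

```text
0.0 [0.1544 0.605  0.2569] [ 0.1245  0.9922 -0.0009 -0.    ] 1.0027189108795718
[[-0.969   0.2471 -0.0003]
 [ 0.2472  0.969  -0.0018]
 [-0.0002 -0.0019 -1.    ]]
{'fx': 437.62710559348494, 'fy': 437.62710559348494, 'cx': 281.52109499668296, 'cy': 207.49337562338042, 'eye': array([0.5139, 0.049 , 1.5357]), 'orientation': array([-0.0192,  0.0307,  0.715 , -0.6982])}
top tin small 0.77 [ 0.454 -0.085 -0.004] [313. 255.]
top tin small 0.32 [0.455 0.091 0.006] [263. 256.]
top tin medium 0.8 [ 0.631  0.081 -0.   ] [265. 205.]
top tin large 0.88 [ 0.621 -0.082 -0.   ] [311. 207.]
top tin largest 0.57 [0.45  0.266 0.002] [213. 258.]
top lid small 0.96 [0.638 0.285 0.002] [207. 205.]
top lid small 0.89 [0.768 0.289 0.001] [205. 168.]
top lid small 0.87 [ 0.584  0.54  -0.   ] [134. 222.]
top lid small 0.72 [0.653 0.415 0.001] [170. 201.]
top lid small 0.63 [ 0.794  0.136 -0.   ] [248. 160.]
top lid large 0.91 [0.457 0.091 0.006] [263. 255.]
top lid large 0.26 [ 0.653 -0.27   0.004] [364. 197.]
top lid largest 0.98 [ 0.45  -0.271 -0.002] [366. 255.]
{'fx': 477.6602541978459, 'fy': 477.6602541978459, 'cx': 280.8818983789101, 'cy': 213.13942425048023, 'eye': array([ 1.2781, -0.5244,  1.1317]), 'orientation': array([0.3029, 0.1384, 0.4093, 0.8495])}
scene tin small 0.79 [ 0.452 -0.086 -0.001] [218. 212.]
scene tin medium 0.7 [ 0.63   0.077 -0.002] [297. 222.]
scene tin large 0.98 [ 0.62  -0.078  0.003] [253. 245.]
scene tin largest 0.68 [0.451 0.268 0.004] [306. 160.]
scene lid small 0.92 [0.792 0.136 0.003] [349. 246.]
scene lid small 0.89 [ 0.653  0.418 -0.003] [381. 175.]
scene lid small 0.78 [ 0.64   0.283 -0.   ] [349. 192.]
scene lid small 0.62 [ 0.587  0.537 -0.004] [391. 149.]
scene lid small 0.56 [0.765 0.292 0.002] [379. 214.]
scene lid medium 0.23 [ 0.621 -0.079  0.002] [253. 246.]
scene lid large 0.81 [0.453 0.092 0.003] [265. 184.]
scene lid largest 0.8 [ 0.446 -0.272 -0.002] [164. 241.]
```

View pics/top0.png

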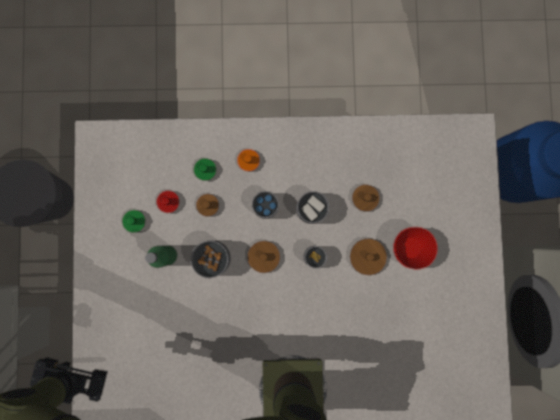

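View pics/scene0.png

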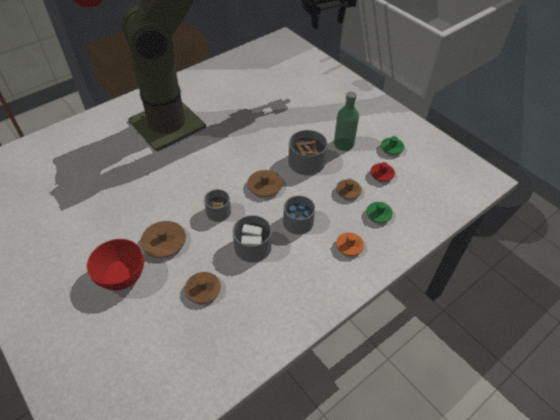

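The top picture shows four brown lids:
- small at (208,205)
- medium at (366,197)
- large at (263,256)
- largest at (368,256)

Four lids look like lid_small but are coloured, so they are not wanted: green (205,169), orange (249,160), red (168,201) and green (134,221). The tins are small (314,257), medium (265,205), large (312,208) and largest (210,258). The bowls are at (415,248) and the bottle at (160,257). Of the five, I choose the brown one at (208,205) and check it in a crop.

```bash
python3 - <<'E'
from h import *
np.set_printoptions(precision=4,suppress=True)
im=cv2.imread('pics/scene0.png'); cv2.imwrite('pics/crop0.png',cv2.resize(im[120:270,300:440],None,fx=4,fy=4,interpolation=cv2.INTER_CUBIC))
k=cams.camera_params('wrist'); s=r.get_state(); T=R.from_quat(s['eef_rot']).inv()
print(k['fx'],'cam in tool',T.apply(k['eye']-s['tool_pos']),'look',T.apply(R.from_quat(k['orientation']).apply([0,0,-1])),'up',T.apply(R.from_quat(k['orientation']).apply([0,1,0])))
save('top','t1.png')
for n in('bowls','bottle','lid_medium'):
    print(n,[(round(d['p'],2),np.round(d['position'],3)) for d in models.place_of('top',n)])
d=np.array([0.60,0.20,0.30])-s['tool_pos']; print('shift tool',T.apply(d))
E
```

```text
353.50276538105845 cam in tool [ 0.081   0.0004 -0.1254] look [-0.311   0.0012  0.9504] up [ 0.9504 -0.0001  0.311 ]
bowls [(0.56, array([ 0.474, -0.421, -0.003]))]
bottle [(0.68, array([0.471, 0.428, 0.   ]))]
lid_medium [(0.8, array([ 0.652, -0.27 ,  0.   ]))]
shift tool [-0.532  -0.2829 -0.0423]
```

View pics/crop0.png

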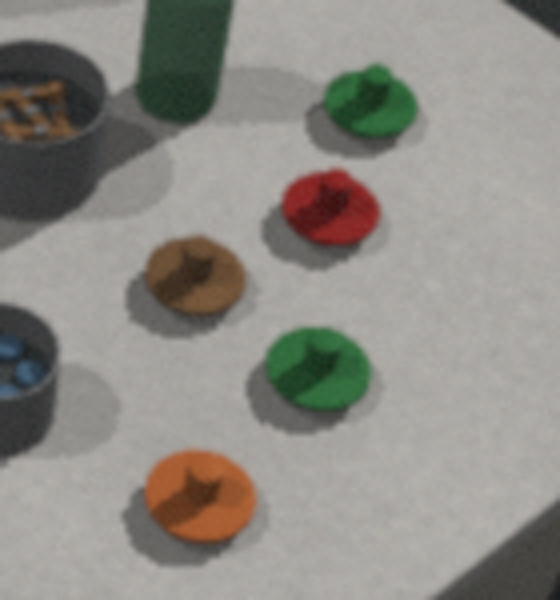

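The crop shows the wooden brown lid at crop (195,275), clearly different from the green, red and orange ones. Next I move over the area while squaring the tool.

>>> {"name": "jog_arm", "arguments": {
  "turn": [
    [0,0,-0.125],
    [0,0,-0.25],
    [0,0,-0.25],
    [0,0,-0.25],
    [0,0,-0.25],
    [0,0,-0.25],
    [0,0,-0.25],
    [0,0,-0.25],
    [0,0,-0.25],
    [0,0,-0.25],
    [0,0,-0.25],
    [0,0,-0.25],
    [0,0,-0.25],
    [0,0,-0.25],
    [0,0,-0.25],
    [0,0,-0.25]
  ],
  "translation": [
    [0,0,-0.042],
    [-0.532,-0.283,-0.042],
    [-0.532,-0.283,-0.042],
    [-0.532,-0.283,-0.042],
    [-0.532,-0.283,-0.042],
    [-0.532,-0.283,-0.042],
    [-0.532,-0.283,-0.042],
    [-0.532,-0.283,-0.042],
    [-0.532,-0.283,-0.042],
    [-0.532,-0.283,-0.042],
    [-0.532,-0.283,-0.042],
    [-0.532,-0.283,-0.042],
    [-0.532,-0.283,-0.042],
    [-0.532,-0.283,-0.042],
    [-0.532,-0.283,-0.042],
    [-0.532,-0.283,-0.042]
  ],
  "grip": [0.3,0.3,0.3,0.3,0.3,0.3,0.3,0.3,0.3,0.3,0.3,0.3,0.3,0.3,0.3,0.3],
  "force": 15
}}

```text
clock: 3.1
tool_pos: [0.5997, 0.2005, 0.2999]
eef_rot: [-0.001, 1.0, 0.0, 0.0]
contact_force: [0.1, 0.3, 0.3]
opening: 0.701
finger_force: 0.0
```

```bash
cat >> h.py <<'E'
np.set_printoptions(precision=4,suppress=True)
def st():
    s=r.get_state(); print(round(s['clock'],2),s['tool_pos'],'rv',R.from_quat(s['eef_rot']).as_matrix()[:2].round(3).tolist(),'op',round(s['opening'],3),'F',s['contact_force'],s['finger_force']); return s
def look(name,*want):
    s=st(); im=save('wrist',name)
    for n in want:
        for d in models.place_of('wrist',n):
            if d['p']>.2: print(n,round(d['p'],2),np.array(d['position']),np.round(px('wrist',d['position'])))
E
python3 - <<'E'
from h import *
look('w1.png','lid_small','tin_medium','tin_small','tin_largest')
E
```

```text
3.1 [0.5997 0.2005 0.2999] rv [[-1.0, -0.001, 0.0], [-0.001, 1.0, 0.0]] op 0.701 F [0.0821 0.2889 0.326 ] 0.0
lid_small 0.79 [ 0.6369  0.2778 -0.0005] [345. 194.]
lid_small 0.77 [0.7905 0.1394 0.0017] [239. 302.]
lid_small 0.7 [ 0.4676  0.4264 -0.0024] [488.  46.]
lid_small 0.68 [ 0.766   0.2858 -0.0017] [346. 285.]
tin_medium 0.72 [ 0.6329  0.0812 -0.0005] [188. 190.]
tin_small 0.95 [ 0.4532 -0.087   0.0017] [17. 30.]
tin_largest 0.86 [0.4575 0.2682 0.0013] [346.  35.]
```

View pics/w1.png

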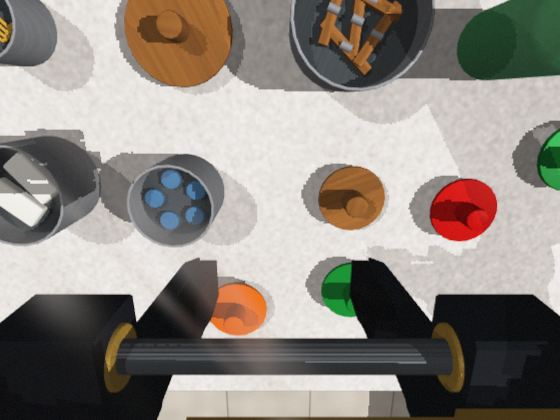

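The wrist picture (x grows downward) shows lid_small at (352,197) with its knob top at (357,206), tin_medium at (176,200), lid_large at (175,40) and tin_largest at (362,40). I refine lid_small from its disc and knob.

```bash
cat >> h.py <<'E'
def brown(im,box):
    h=cv2.cvtColor(im,cv2.COLOR_RGB2HSV); m=((h[...,0]>8)&(h[...,0]<20)&(h[...,1]>110)).astype('uint8')
    a,b,c,d=box; z=np.zeros_like(m); z[b:d,a:c]=m[b:d,a:c]
    cs=cv2.findContours(z,cv2.RETR_EXTERNAL,cv2.CHAIN_APPROX_NONE)[0]; c=max(cs,key=cv2.contourArea)
    return cv2.fitEllipse(cv2.convexHull(c))
E
python3 - <<'E'
from h import *
im=cv2.imread('pics/w1.png')[:,:,::-1].copy()
for n,b in(('small',(300,150,400,240)),('large',(100,0,240,110))):
    e=brown(im,b); print(n,e,ray('wrist',*e[0],.018))
print('knob',ray('wrist',357,206,.052),'lg knob',ray('wrist',172,25,.052),'tinM rim',ray('wrist',176,198,.072))
E
```

```text
small ((351.2535400390625, 197.66525268554688), (62.21314239501953, 66.30476379394531), 63.263668060302734) [0.6368 0.2817 0.018 ]
large ((178.0886688232422, 27.60064697265625), (105.23612213134766, 119.64749145507812), 156.4671173095703) [0.4535 0.0911 0.018 ]
knob [0.6366 0.2818 0.052 ] lg knob [0.4568 0.0947 0.052 ] tinM rim [0.6216 0.0887 0.072 ]
```

>>> {"name": "jog_arm", "arguments": {
  "turn": [
    [0,0,0],
    [0,0,0],
    [0,0,0],
    [0,0,0],
    [0,0,0],
    [0,0,0],
    [0,0,0],
    [0,0,0],
    [0,0,0],
    [0,0,0],
    [0,0,0],
    [0,0,0],
    [0,0,0],
    [0,0,0],
    [0,0,0],
    [0,0,0],
    [0,0,0],
    [0,0,0],
    [0,0,0]
  ],
  "translation": [
    [-0.037,0.081,0.0],
    [-0.037,0.081,0.0],
    [-0.037,0.081,0.2],
    [-0.037,0.081,0.2],
    [-0.037,0.081,0.2],
    [-0.037,0.081,0.24],
    [-0.037,0.081,0.257],
    [-0.037,0.081,0.257],
    [-0.037,0.081,0.257],
    [-0.037,0.081,0.257],
    [-0.037,0.081,0.257],
    [-0.037,0.081,0.257],
    [-0.037,0.081,0.257],
    [-0.037,0.081,0.257],
    [-0.037,0.081,0.257],
    [-0.037,0.081,0.1],
    [-0.037,0.081,0.1],
    [-0.037,0.081,0.1],
    [-0.037,0.081,0.1]
  ],
  "grip": [0.3,0.3,0.3,0.3,0.3,0.3,0.3,0.3,0.3,1,1,1,1,1,1,1,1,1,1],
  "force": 15
}}

```text
clock: 5.72
tool_pos: [0.6386, 0.2818, 0.2028]
eef_rot: [0.0, 1.0, 0.001, 0.003]
contact_force: [-0.4, 0.8, -0.4]
opening: 0.289
finger_force: 15.0
```

>>> {"name": "jog_arm", "arguments": {
  "turn": [
    [0,0,0],
    [0,0,0],
    [0,0,0],
    [0,0,0],
    [0,0,0],
    [0,0,0],
    [0,0,0],
    [0,0,0],
    [0,0,0],
    [0,0,0],
    [0,0,0],
    [0,0,0],
    [0,0,0],
    [0,0,0],
    [0,0,0]
  ],
  "translation": [
    [0.184,-0.368,0],
    [0.184,-0.368,0],
    [0.184,-0.368,0],
    [0.184,-0.368,0],
    [0.184,-0.368,0],
    [0.184,-0.368,0],
    [0.184,-0.368,0],
    [0.184,-0.368,0],
    [0.184,-0.368,0],
    [0.184,-0.368,0],
    [0.184,-0.368,0.05],
    [0.184,-0.368,0.08],
    [0.184,-0.368,0.095],
    [0.184,-0.368,0.104],
    [0.184,-0.368,0.104]
  ],
  "grip": [1,1,1,1,1,1,1,1,1,1,1,1,1,1,1]
}}

```text
clock: 7.6
tool_pos: [0.4525, -0.0861, 0.0952]
eef_rot: [-0.001, 1.0, 0.0, -0.001]
contact_force: [-0.9, 1.2, -1.5]
opening: 0.292
finger_force: 15.0
```

```bash
python3 - <<'E'
from h import *
look('w2.png','tin_small','lid_small','lid_large')
E
```

```text
7.6 [ 0.4525 -0.0861  0.0952] rv [[-1.0, -0.002, -0.002], [-0.002, 1.0, 0.001]] op 0.292 F [-0.8683  1.1944 -1.495 ] 15.00081293284893
lid_small 0.81 [ 0.4522 -0.089   0.0481] [278. 251.]
lid_large 0.58 [0.4559 0.094  0.0025] [555. 227.]
```

View pics/w2.png

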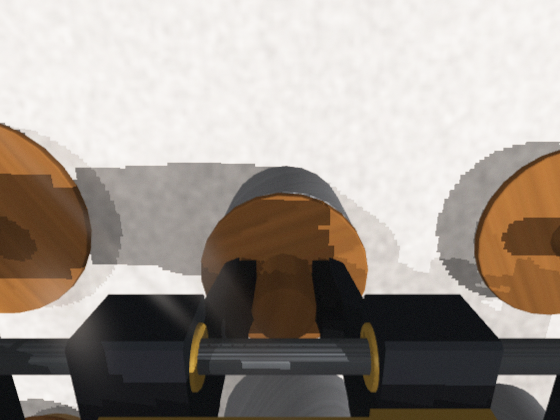

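The picture shows lid_small centred on tin_small, with the disc at (285,240) covering the rim. I press lightly, release, and go straight to lid_large.

>>> {"name": "jog_arm", "arguments": {
  "turn": [
    [0,0,0],
    [0,0,0],
    [0,0,0],
    [0,0,0],
    [0,0,0],
    [0,0,0],
    [0,0,0],
    [0,0,0],
    [0,0,0],
    [0,0,0],
    [0,0,0],
    [0,0,0]
  ],
  "translation": [
    [0,0,0.005],
    [0,0,0.005],
    [0,0,0.005],
    [0,0,0.005],
    [0,0,0.005],
    [0,0,-0.08],
    [0,0,-0.08],
    [0,0,-0.08],
    [-0.003,0.178,-0.08],
    [-0.003,0.178,-0.08],
    [-0.003,0.178,-0.08],
    [-0.003,0.178,-0.08]
  ],
  "grip": [1,1,0.3,0.3,0.3,0.3,0.3,0.3,0.3,0.3,0.3,0.3]
}}

```text
clock: 9.3
tool_pos: [0.4557, 0.0963, 0.1748]
eef_rot: [-0.005, 1.0, 0.001, -0.0]
contact_force: [-0.1, -1.8, -0.3]
opening: 0.697
finger_force: 0.0
```

```bash
python3 - <<'E'
from h import *
look('w3.png','lid_small','lid_large','tin_large')
im=cv2.imread('pics/w3.png')[:,:,::-1].copy(); e=brown(im,(150,0,420,290)); print(e,ray('wrist',*e[0],.019))
E
```

```text
9.3 [0.4557 0.0963 0.1748] rv [[-1.0, -0.009, -0.0], [-0.009, 1.0, 0.003]] op 0.697 F [-0.1158 -1.7993 -0.3208] 0.0
lid_small 0.76 [ 0.4532 -0.0892  0.0516] [ 39. 206.]
lid_large 0.63 [0.453  0.0956 0.001 ] [290. 189.]
((276.04107666015625, 191.93341064453125), (128.85728454589844, 133.82423400878906), 94.06588745117188) [0.4509 0.083  0.019 ]
```

View pics/w3.png

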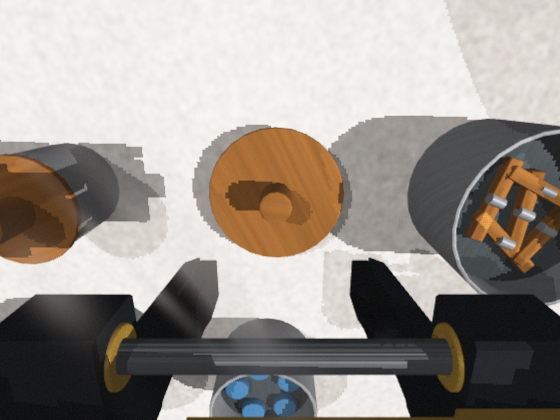

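lid_small sits level on tin_small at (25,210). lid_large is at (276,192) with its knob at (277,205). The arm was still settling during that measurement, so I repeat it at rest.

```bash
python3 - <<'E'
from h import *
for i in range(2):
    s=st(); k=cams.camera_params('wrist'); im=save('wrist','w4.png'); e=brown(im,(150,0,420,290)); print(k['cx'],e,ray('wrist',*e[0],.019))
E
```

```text
9.5 [0.4556 0.089  0.175 ] rv [[-1.0, 0.002, -0.002], [0.002, 1.0, -0.002]] op 0.696 F [ 0.3644 -0.3491 -0.6996] 0.0
283.76594503232053 ((285.80865478515625, 192.5024871826172), (128.81842041015625, 133.6547088623047), 88.9437026977539) [0.4517 0.091  0.019 ]
9.55 [0.4558 0.0889 0.1752] rv [[-1.0, 0.003, -0.001], [0.003, 1.0, -0.001]] op 0.703 F [-0.3882 -0.0891 -0.1739] 0.0
283.76594503232053 ((285.9122314453125, 192.08245849609375), (128.78236389160156, 133.4850311279297), 89.0215835571289) [0.4515 0.0913 0.019 ]
```

>>> {"name": "jog_arm", "arguments": {
  "turn": [
    [0,0,0],
    [0,0,0],
    [0,0,0],
    [0,0,0],
    [0,0,0],
    [0,0,0],
    [0,0,0],
    [0,0,0],
    [0,0,0],
    [0,0,0],
    [0,0,0],
    [0,0,0],
    [0,0,0],
    [0,0,0]
  ],
  "translation": [
    [0.003,0,0.06],
    [0.003,0,0.1],
    [0.003,0,0.125],
    [0.003,0,0.133],
    [0.003,0,0.133],
    [0.003,0,0.133],
    [0.003,0,0.133],
    [0.003,0,0.133],
    [0.003,0,0.133],
    [0.003,0,0.133],
    [0.003,0,-0.03],
    [0.003,0,-0.03],
    [0.003,0,-0.03],
    [0.003,0,-0.03]
  ],
  "grip": [0.3,0.3,0.3,0.3,0.3,1,1,1,1,1,1,1,1,1]
}}

```text
clock: 11.35
tool_pos: [0.4544, 0.0911, 0.2079]
eef_rot: [0.0, 1.0, 0.001, 0.003]
contact_force: [0.1, -1.3, -1.4]
opening: 0.291
finger_force: 15.0
```

>>> {"name": "jog_arm", "arguments": {
  "turn": [
    [0,0,0],
    [0,0,0],
    [0,0,0],
    [0,0,0],
    [0,0,0],
    [0,0,0],
    [0,0,0],
    [0,0,0],
    [0,0,0],
    [0,0,0]
  ],
  "translation": [
    [-0.168,-0.171,0],
    [-0.168,-0.171,0],
    [-0.168,-0.171,0],
    [-0.168,-0.171,0],
    [-0.168,-0.171,0.0],
    [-0.168,-0.171,0.03],
    [-0.168,-0.171,0.065],
    [-0.168,-0.171,0.065],
    [-0.168,-0.171,0.065],
    [-0.168,-0.171,0.065]
  ],
  "grip": [1,1,1,1,1,1,1,1,1,1]
}}

```text
clock: 12.6
tool_pos: [0.6218, -0.0797, 0.142]
eef_rot: [-0.0, 1.0, 0.0, 0.001]
contact_force: [0.2, -0.8, -1.2]
opening: 0.288
finger_force: 15.0
```

```bash
python3 - <<'E'
from h import *
look('w5.png','tin_large','lid_large','lid_medium','tin_medium','lid_largest')
st()
for p in [(.6205,-.080)]:
    print([np.round(px('wrist',[p[0]+.054*np.cos(a),p[1]+.054*np.sin(a),.08])) for a in np.radians([90,135,180,225,270])])
E
```

```text
12.6 [ 0.6218 -0.0797  0.142 ] rv [[-1.0, -0.001, 0.002], [-0.001, 1.0, 0.0]] op 0.288 F [ 0.1596 -0.7993 -1.1971] 14.999950239434838
lid_large 0.68 [ 0.624  -0.0709  0.0977] [300. 260.]
lid_medium 0.58 [ 0.6549 -0.2704 -0.0011] [ 51. 241.]
tin_medium 0.75 [0.6315 0.0786 0.0025] [484. 215.]
12.9 [ 0.6213 -0.0802  0.1411] rv [[-1.0, -0.0, 0.001], [-0.0, 1.0, -0.0]] op 0.284 F [ 0.22   -0.2987 -1.0585] 14.99991500750184
[array([377., 242.]), array([354., 176.]), array([283., 147.]), array([212., 176.]), array([189., 242.])]
```

View pics/w5.png

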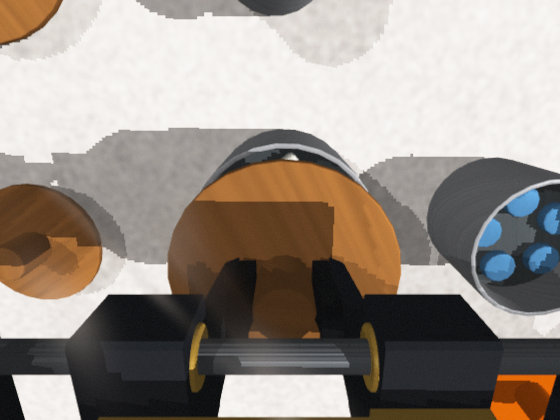

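The rim arc at (284,145) matches the prediction (283,147), so the tin is centred under the lid. I lower, release, and go over lid_medium.

>>> {"name": "jog_arm", "arguments": {
  "turn": [
    [0,0,0],
    [0,0,0],
    [0,0,0],
    [0,0,0],
    [0,0,0],
    [0,0,0],
    [0,0,0],
    [0,0,0],
    [0,0,0],
    [0,0,0],
    [0,0,0],
    [0,0,0],
    [0,0,0],
    [0,0,0],
    [0,0,0],
    [0,0,0]
  ],
  "translation": [
    [0,0,0.02],
    [0,0,0.03],
    [0,0,0.037],
    [0,0,0.037],
    [0,0,0.037],
    [0,0,0.037],
    [0,0,0.037],
    [0,0,-0.05],
    [0,0,-0.05],
    [0,0,-0.05],
    [-0.032,-0.19,-0.05],
    [-0.032,-0.19,-0.05],
    [-0.032,-0.19,-0.05],
    [-0.032,-0.19,-0.05],
    [-0.032,-0.19,-0.05],
    [-0.032,-0.19,-0.05]
  ],
  "grip": [1,1,1,1,0.3,0.3,0.3,0.3,0.3,0.3,0.3,0.3,0.3,0.3,0.3,0.3]
}}

```text
clock: 14.9
tool_pos: [0.6532, -0.2671, 0.1901]
eef_rot: [-0.002, 1.0, 0.001, -0.0]
contact_force: [0.6, -1.0, 0.3]
opening: 0.701
finger_force: 0.0
```

```bash
python3 - <<'E'
from h import *
st(); look('w6.png','lid_large','lid_medium','lid_largest','bowls')
im=save('wrist','w7.png'); e=brown(im,(180,100,400,290)); print(e,ray('wrist',*e[0],.019))
E
```

```text
14.9 [ 0.6532 -0.2671  0.1901] rv [[-1.0, -0.004, -0.001], [-0.004, 1.0, 0.002]] op 0.701 F [ 0.5885 -0.9921  0.3239] 0.0
14.9 [ 0.6532 -0.2671  0.1901] rv [[-1.0, -0.004, -0.001], [-0.004, 1.0, 0.002]] op 0.701 F [ 0.5885 -0.9921  0.3239] 0.0
lid_large 0.65 [ 0.6212 -0.0739  0.0676] [555. 167.]
lid_medium 0.72 [ 0.655  -0.269  -0.0006] [282. 188.]
((282.8868408203125, 186.80084228515625), (105.50751495361328, 108.83078002929688), 90.03140258789062) [ 0.6486 -0.2694  0.019 ]
```

View pics/w7.png

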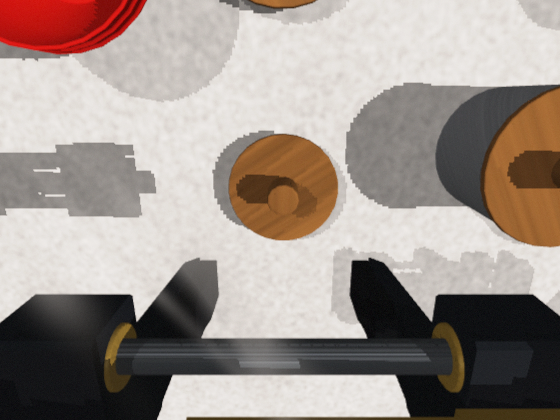

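lid_medium is at (283,187) with its knob at (283,200), and lid_large sits on its tin at right. I grasp lid_medium.

>>> {"name": "jog_arm", "arguments": {
  "turn": [
    [0,0,0],
    [0,0,0],
    [0,0,0],
    [0,0,0],
    [0,0,0],
    [0,0,0],
    [0,0,0],
    [0,0,0],
    [0,0,0],
    [0,0,0],
    [0,0,0],
    [0,0,0],
    [0,0,0],
    [0,0,0]
  ],
  "translation": [
    [0.001,0,0.06],
    [0.001,0,0.115],
    [0.001,0,0.14],
    [0.001,0,0.148],
    [0.001,0,0.148],
    [0.001,0,0.148],
    [0.001,0,0.148],
    [0.001,0,0.148],
    [0.001,0,0.148],
    [0.001,0,0.148],
    [0.001,0,-0.02],
    [0.001,0,-0.02],
    [0.001,0,-0.02],
    [0.001,0,-0.02]
  ],
  "grip": [0.3,0.3,0.3,0.3,0.3,1,1,1,1,1,1,1,1,1]
}}

```text
clock: 16.95
tool_pos: [0.6544, -0.2706, 0.215]
eef_rot: [0.0, 1.0, -0.001, 0.004]
contact_force: [0.5, 0.0, -1.1]
opening: 0.29
finger_force: 15.0
```

>>> {"name": "jog_arm", "arguments": {
  "turn": [
    [0,0,0],
    [0,0,0],
    [0,0,0],
    [0,0,0],
    [0,0,0],
    [0,0,0],
    [0,0,0],
    [0,0,0],
    [0,0,0],
    [0,0,0],
    [0,0,0],
    [0,0,0],
    [0,0,0]
  ],
  "translation": [
    [0.021,0.35,0],
    [0.021,0.35,0],
    [0.021,0.35,0],
    [0.021,0.35,0],
    [0.021,0.35,0],
    [0.021,0.35,0],
    [0.021,0.35,0],
    [0.021,0.35,0.05],
    [0.021,0.35,0.076],
    [0.021,0.35,0.076],
    [0.021,0.35,0.076],
    [0.021,0.35,0.076],
    [0.021,0.35,0.076]
  ],
  "grip": [1,1,1,1,1,1,1,1,1,1,1,1,1]
}}

```text
clock: 18.58
tool_pos: [0.6317, 0.0799, 0.1358]
eef_rot: [0.0, 1.0, 0.0, 0.001]
contact_force: [-0.1, -0.2, -0.2]
opening: 0.287
finger_force: 15.0
```

```bash
python3 - <<'E'
from h import *
s=st(); print([np.round(px('wrist',[.6315+.046*np.cos(a),.0795+.046*np.sin(a),.072])) for a in np.radians([135,180,225])])
look('w8.png','tin_medium','lid_medium','tin_largest')
E
```

```text
18.57 [0.6317 0.0799 0.1358] rv [[-1.0, 0.0, 0.002], [0.0, 1.0, 0.0]] op 0.287 F [-0.0695 -0.2066 -0.1717] 14.999878071248531
[array([341., 186.]), array([282., 162.]), array([223., 186.])]
18.57 [0.6317 0.0799 0.1358] rv [[-1.0, 0.0, 0.002], [0.0, 1.0, 0.0]] op 0.287 F [-0.0695 -0.2066 -0.1717] 14.999878071248531
lid_medium 0.95 [0.6333 0.0793 0.091 ] [281. 259.]
```

View pics/w8.png

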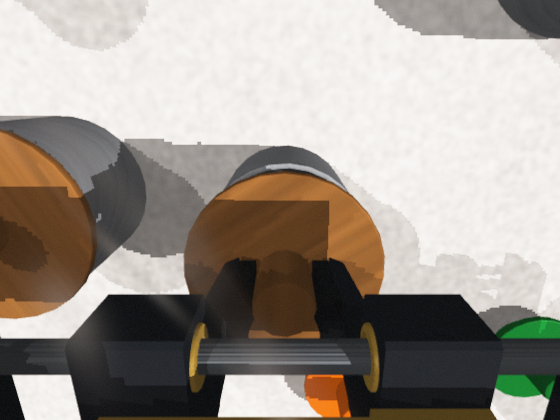

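The rim arc at (285,163) matches the prediction (282,162). I lower, release, and go to lid_largest.

>>> {"name": "jog_arm", "arguments": {
  "turn": [
    [0,0,0],
    [0,0,0],
    [0,0,0],
    [0,0,0],
    [0,0,0],
    [0,0,0],
    [0,0,0],
    [0,0,0],
    [0,0,0],
    [0,0,0],
    [0,0,0],
    [0,0,0],
    [0,0,0],
    [0,0,0],
    [0,0,0],
    [0,0,0],
    [0,0,0],
    [0,0,0],
    [0,0,0],
    [0,0,0]
  ],
  "translation": [
    [0,0,0.02],
    [0,0,0.03],
    [0,0,0.038],
    [0,0,0.038],
    [0,0,0.038],
    [0,0,0.038],
    [0,0,0.038],
    [0,0,-0.06],
    [0,0,-0.06],
    [0,0,-0.06],
    [0.183,-0.351,-0.06],
    [0.183,-0.351,-0.06],
    [0.183,-0.351,-0.06],
    [0.183,-0.351,-0.06],
    [0.183,-0.351,-0.06],
    [0.183,-0.351,-0.06],
    [0.183,-0.351,-0.06],
    [0.183,-0.351,-0.06],
    [0.183,-0.351,-0.06],
    [0.183,-0.351,-0.06]
  ],
  "grip": [1,1,1,1,0.3,0.3,0.3,0.3,0.3,0.3,0.3,0.3,0.3,0.3,0.3,0.3,0.3,0.3,0.3,0.3]
}}

```text
clock: 21.28
tool_pos: [0.4491, -0.2692, 0.1944]
eef_rot: [-0.002, 1.0, 0.001, 0.0]
contact_force: [-0.1, 0.0, 0.3]
opening: 0.701
finger_force: 0.0
```

```bash
python3 - <<'E'
from h import *
look('w9.png','lid_largest','bowls')
st(); im=save('wrist','w10.png'); e=brown(im,(150,60,420,290)); print(e,ray('wrist',*e[0],.019))
E
```

```text
21.27 [ 0.4491 -0.2692  0.1944] rv [[-1.0, -0.004, 0.0], [-0.004, 1.0, 0.001]] op 0.701 F [-0.1173  0.0211  0.3059] 0.0
lid_largest 0.57 [ 0.4465 -0.2697 -0.0019] [283. 183.]
bowls 0.8 [ 0.4739 -0.4183 -0.    ] [127. 211.]
21.43 [ 0.4487 -0.2701  0.1947] rv [[-1.0, -0.002, 0.0], [-0.002, 1.0, 0.0]] op 0.699 F [ 0.4304 -0.3235 -0.9667] 0.0
((282.954345703125, 183.78515625), (139.50209045410156, 143.95004272460938), 90.01863861083984) [ 0.4422 -0.2703  0.019 ]
```

View pics/w10.png

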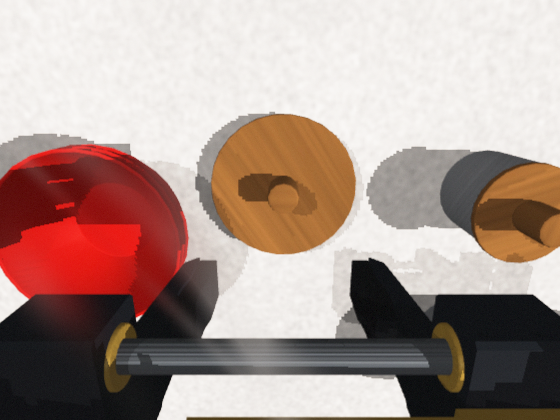

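lid_largest is at (283,184) with its knob at (284,197), beside the red bowls. I grasp it slightly higher for clearance.

>>> {"name": "jog_arm", "arguments": {
  "turn": [
    [0,0,0],
    [0,0,0],
    [0,0,0],
    [0,0,0],
    [0,0,0],
    [0,0,0],
    [0,0,0],
    [0,0,0],
    [0,0,0],
    [0,0,0],
    [0,0,0],
    [0,0,0],
    [0,0,0],
    [0,0,0]
  ],
  "translation": [
    [0.003,0,0.06],
    [0.003,0,0.115],
    [0.003,0,0.14],
    [0.003,0,0.148],
    [0.003,0,0.148],
    [0.003,0,0.148],
    [0.003,0,0.148],
    [0.003,0,0.148],
    [0.003,0,0.148],
    [0.003,0,0.148],
    [0.003,0,-0.025],
    [0.003,0,-0.025],
    [0.003,0,-0.025],
    [0.003,0,-0.025]
  ],
  "grip": [0.3,0.3,0.3,0.3,0.3,1,1,1,1,1,1,1,1,1],
  "force": 20
}}

```text
clock: 23.22
tool_pos: [0.4469, -0.2719, 0.2228]
eef_rot: [0.0, 1.0, -0.002, 0.003]
contact_force: [0.2, 0.5, -1.6]
opening: 0.29
finger_force: 20.0
```

>>> {"name": "jog_arm", "arguments": {
  "turn": [
    [0,0,0],
    [0,0,0],
    [0,0,0],
    [0,0,0],
    [0,0,0],
    [0,0,0],
    [0,0,0],
    [0,0,0],
    [0,0,0],
    [0,0,0],
    [0,0,0],
    [0,0,0],
    [0,0,0],
    [0,0,0],
    [0,0,0],
    [0,0,0],
    [0,0,0]
  ],
  "translation": [
    [-0.006,0.538,0],
    [-0.006,0.538,0],
    [-0.006,0.538,0],
    [-0.006,0.538,0],
    [-0.006,0.538,0],
    [-0.006,0.538,0],
    [-0.006,0.538,0],
    [-0.006,0.538,0],
    [-0.006,0.538,0],
    [-0.006,0.538,0],
    [-0.006,0.538,0],
    [-0.006,0.538,0.04],
    [-0.006,0.538,0.065],
    [-0.006,0.538,0.065],
    [-0.006,0.538,0.065],
    [-0.006,0.538,0.065],
    [-0.006,0.538,0.065]
  ],
  "grip": [1,1,1,1,1,1,1,1,1,1,1,1,1,1,1,1,1]
}}

```text
clock: 25.35
tool_pos: [0.4515, 0.267, 0.1555]
eef_rot: [0.0, 1.0, 0.0, 0.001]
contact_force: [-0.4, 0.0, -0.8]
opening: 0.286
finger_force: 20.0
```

```bash
python3 - <<'E'
from h import *
s=st(); print([np.round(px('wrist',[.4525+.062*np.cos(a),.2675+.062*np.sin(a),.088])) for a in np.radians([135,180,225])])
look('w11.png','tin_largest','lid_largest')
E
```

```text
25.35 [0.4515 0.267  0.1555] rv [[-1.0, 0.0, 0.001], [0.0, 1.0, 0.001]] op 0.286 F [-0.4279  0.0343 -0.8383] 19.99982633627951
[array([363., 167.]), array([284., 133.]), array([204., 167.])]
25.35 [0.4515 0.267  0.1555] rv [[-1.0, 0.0, 0.001], [0.0, 1.0, 0.001]] op 0.286 F [-0.4279  0.0343 -0.8383] 19.99982633627951
```

View pics/w11.png

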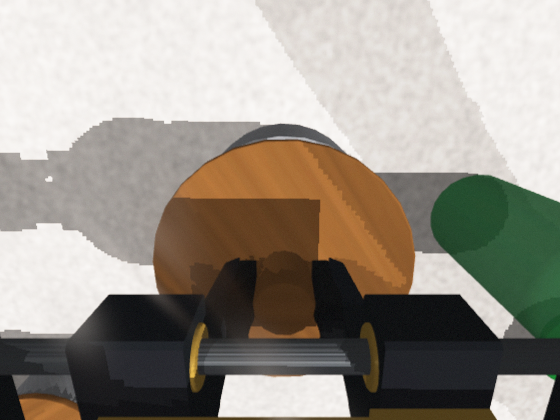

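The rim arc at (284,137) is within 3 mm of the prediction, so I shift 2 mm forward, lower, release and rise.

>>> {"name": "jog_arm", "arguments": {
  "turn": [
    [0,0,0],
    [0,0,0],
    [0,0,0],
    [0,0,0],
    [0,0,0],
    [0,0,0],
    [0,0,0],
    [0,0,0],
    [0,0,0],
    [0,0,0],
    [0,0,0],
    [0,0,0],
    [0,0,0],
    [0,0,0]
  ],
  "translation": [
    [-0.002,0,0.015],
    [-0.002,0,0.03],
    [-0.002,0,0.038],
    [-0.002,0,0.038],
    [-0.002,0,0.038],
    [-0.002,0,0.038],
    [-0.002,0,0.038],
    [-0.002,0,-0.12],
    [-0.002,0,-0.12],
    [-0.002,0,-0.12],
    [-0.002,0,-0.12],
    [-0.002,-0.1,-0.12],
    [-0.002,-0.1,-0.12],
    [-0.002,-0.1,-0.12]
  ],
  "grip": [1,1,1,1,0.3,0.3,0.3,0.3,0.3,0.3,0.3,0.3,0.3,0.3]
}}

```text
clock: 27.25
tool_pos: [0.4523, 0.1627, 0.273]
eef_rot: [0.003, 1.0, -0.002, -0.002]
contact_force: [0.7, 0.6, -0.1]
opening: 0.703
finger_force: 0.0
```

```bash
python3 - <<'E'
from h import *
st(); a=save('scene','s2.png'); b=save('top','t2.png')
for c in('scene','top'):
    for n in('lid_small','lid_medium','lid_large','lid_largest','tin_small','tin_medium','tin_large','tin_largest','bowls','bottle'):
        print(c,n,[(round(d['p'],2),np.round(d['position'],3).tolist()) for d in models.place_of(c,n)][:2] if n!='lid_small' else [np.round(d['position'],3).tolist() for d in models.place_of(c,n)])
cv2.imwrite('pics/s2c.png',cv2.resize(a[110:300,150:420,::-1],(800,563),interpolation=cv2.INTER_CUBIC))
E
```

```text
27.25 [0.4523 0.1627 0.273 ] rv [[-1.0, 0.005, -0.004], [0.005, 1.0, -0.004]] op 0.703 F [ 0.7054  0.5706 -0.1159] 0.0
scene lid_small [[0.654, 0.417, -0.001], [0.455, -0.085, 0.046], [0.794, 0.138, 0.004], [0.766, 0.293, 0.003]]
scene lid_medium [(0.73, [0.63, 0.079, 0.056])]
scene lid_large [(0.64, [0.615, -0.079, 0.068])]
scene lid_largest [(0.63, [0.456, 0.266, 0.072])]
scene tin_small [(0.83, [0.451, -0.088, -0.001]), (0.73, [0.62, -0.08, 0.069])]
scene tin_medium [(0.55, [0.635, 0.077, -0.005]), (0.47, [0.456, -0.085, 0.053])]
scene tin_large [(0.88, [0.62, -0.076, 0.0]), (0.5, [0.618, -0.078, 0.069])]
scene tin_largest [(0.82, [0.457, 0.267, 0.005])]
scene bowls [(0.81, [0.472, -0.419, -0.003])]
scene bottle [(0.61, [0.472, 0.427, 0.002])]
top lid_small [[0.763, 0.293, -0.001], [0.457, -0.082, 0.048], [0.587, 0.538, 0.002], [0.792, 0.135, -0.001]]
top lid_medium [(0.58, [0.634, 0.08, 0.062])]
top lid_large [(0.62, [0.621, -0.081, 0.074])]
top lid_largest [(0.76, [0.456, 0.268, 0.073])]
top tin_small []
top tin_medium [(0.35, [0.623, -0.078, 0.071])]
top tin_large [(0.62, [0.622, -0.078, 0.072])]
top tin_largest []
top bowls [(0.82, [0.473, -0.423, -0.007])]
top bottle [(0.74, [0.471, 0.429, -0.0])]
```

View pics/s2c.png

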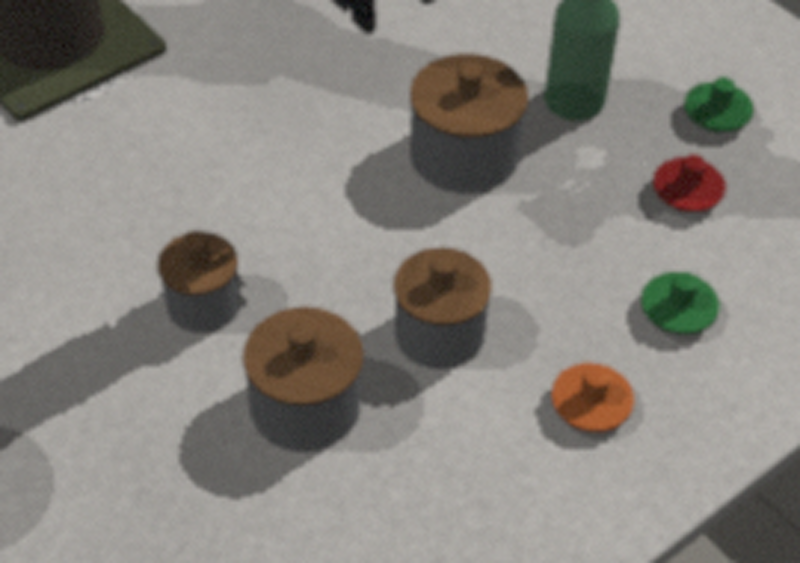

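All four lids look level on their tins: small (198,262), large (303,355), medium (442,285) and largest (468,95) in the crop. The measured lid heights match the seated ones, and the bowls and bottle have not moved.

```bash
python3 -c "
from plant import r
print(r.finish_job())"
```

```text
the job is handed in; nothing more can be done
None
```

I put all four wooden lids on their matching tins and handed the job in at about 28 s of the 99 s allowed; in the final pictures every lid looks level and fully home and the bowls and bottle have not moved, but the hand-in returned no verdict.

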